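# Stand the shaping rod in the holder cup at the glassblower's bench

## Task

Take the round shaping rod (the tool whose working end is a plain straight carbon rod) from the sloping tool rack and stand it in the tall steel holder cup, wooden handle up, lowering it to the bottom of the cup rather than dropping it. Leave the flat paddle and the cone flaring tool in the rack and the cup standing.

Things in the scene. Friction and masses are not known exactly. Their poses are not given: they have to be found in the camera images.
- rod_grip (a point): Round shaping rod, 196 mm, 100 g: straight dark carbon rod, 14 mm thick, round end; from 96 mm up a steel ferrule and dark wooden handle, 20 mm thick. Point: middle of the handle on its axis, where to grip, 154 mm from the carbon end, 42 mm below the top. z: along the tool to the handle end; y: level at the start, along the rack. In any of the rack's 3 places, leaning 30 degrees to the robot.
- cup: Holder cup: plain steel round cup with a weighted foot, 900 g, loose on the table. 46 mm outside, 40 mm inside, 105 mm tall; its inner floor is 25 mm above its underside (80 mm deep). Origin at the centre of its underside, z up. A tool left in it may lean up to about 18 degrees against the rim.
- paddle_grip (a point): Flat paddle, stays in the rack: ferrule and handle as the rod's, but a flat dark carbon plate 46 mm wide, 10 mm thick. Point and axes as the rod's. All 3 tools lean alike in a fixed wooden rack, 75 mm apart, grip points 145 mm above the table; each ferrule rests between two short pins on a thin bar 50 mm down the tool from the point. Tools come free straight up or along their axis.
- flare_grip (a point): Cone flaring tool, stays in the rack: ferrule and handle as the rod's, but a thin steel shaft ending in a pointed dark carbon cone, 28 mm at its widest. Point and axes as the rod's.
Not all that is in view belongs to the job. Leave any red look-alike of the part that bears rod_grip alone. There is more than one size of the cup; the job needs the larger.

How it is judged:
By the outcome, as a careful person would: the job done as asked, in the order asked, and still so for the second after the job is handed in, with the robot touching nothing.
It also fails if it takes over 35 s, if anything falls off the work surface, if the arm or the gripper's body presses on something with over 40 N, if the wrist force passes 120 N, or if a joint passes its speed limit or range.

## Robot

A 6-joint arm with a two-finger parallel gripper is mounted at the origin on the work surface. World frame = base frame: x ahead of the robot, y to its left, z up, the work surface at z = 0. Lengths are in m, angles in degrees, forces in N, time in s.
With the tool pointing down it reaches from about 0.25 to 0.725 m from the base axis. Payload 9.7 kg.
Tool frame: the origin (TCP) lies midway between the tips of the shut fingers; the grasp point (between the pads) lies 19 mm behind it (grip_point_offset is the distance from the TCP to the grasp point, in m); y points along the fingers, z is the direction in which the jaws open and shut, and the axes are right-handed (so a half turn about y gives the same grasp; the last joint's range is limited). The gripper opens to 85 mm and grips with 20 to 120 N. Pads are 22 mm wide; open, the fingers measure 114 mm over their backs; the gripper's body (76 mm by 85 mm) begins 54 mm behind the grasp point. The pads swing forward as they close: fully open they stand 13 mm farther back than shut.
Start: joints at [-72.536, 4.979, 10.078, 95.1, 0, 90], TCP at [0.165, -0.525, 0.231] pointing down, gripper open.
Joint ranges: [-179.16, 179.16], [-48.56, 103.87], [-65.8, 70.77], [-126.05, 130.52], [-82.76, 87.17], [-180, 180]. Speed limits (degrees/s): [127.2, 127.2, 147.25, 180, 180, 180].

## Interface

Orientations are given as [roll, pitch, yaw] about the fixed x, y, z axes, in that order (R = Rz(yaw) Ry(pitch) Rx(roll)).
In Python, from workcell import get_obs, camera, job_done, grip_point_offset gives the robot as it stands.
- The arm moves only by the tool move_arm, never from a script. Its argument "deltas" is a list that holds one entry, the list of rows, each a list of 4 numbers: the shift along the tool's x, y, z in m, then the turn about the tool's y in degrees. A call has 1 to 5 rows; each row is the pose to reach, as a shift and turn from the pose commanded when the call began, along the tool's axes at that moment; what a row does not reach only later rows make up. A row lasts 1/10 s, in which the tool goes at most 50 mm and 8.59 degrees, less where a joint would pass 70% of its speed; a pose out of reach is approached as far as the arm can. A call with a gripper value outside its range is refused whole. "claw" is the finger opening in m, from 0 to 0.0854, set as the call begins (left out, the last holds). The fingers move at their own pace and stop on an object; "newtons" is the grip in N (left out, the last holds). Time passes only in rows, so rows that repeat a pose let the fingers close. It gives the time, the measured TCP pose, the force and the opening at its end, in the units of the state.
- get_obs(): the state, without advancing time (a new reading comes with each control period).
- camera(name): name is "scene" or "side" or "wrist"; returns a dict with "color" (480x640x3 uint8, blue, green, red), "range_z" (480x640 float32, m along the optical axis (not along the pixel's ray), 0 where there is no reading), "fx", "fy", "cx", "cy" (pixels), "k1" (the pictures are not rectified: a ray, as slopes to the right and down, at radius r is drawn at 1 + k1 r^2 times it, then the intrinsics apply), "T" (4x4, takes a point from camera to world coordinates). Camera axes: x right, y down, z forward; pixel columns grow to the right and rows downward; lengths in m; the calibration is good to about 2 mm. A picture is of the moment at which its call begins.
- job_done(): hands the job in, once; it reports no verdict.
The state is a dict: "time": time; "q": joint angles; "qd": joint speeds; "joint_efforts": joint torques, N m; "ee_pos": TCP position; "tcp_rot": TCP orientation; "wrist_force": force on the tool from outside, world axes, zero at the start; "torque": the same for the moment, N m; "opening": finger opening in m.
Only numpy, scipy, OpenCV 4.12 (cv2) and the standard library are available. Lean on these libraries where they do the work, as an engineer would, in place of code of your own. Each camera call takes 0.05 s, during which the arm holds its last target. There are 200 camera calls.

## Working session

There is one attempt and no reset: what is moved stays moved. The work goes in short steps, Python scripts to look and compute and a tool call to move; the robot and the scene stay as the last step left them, time stands still between calls to the robot, and variables do not carry over. Pictures are saved under pics/ and viewed, about 8 in all and at most 12, crops included, and the job is handed in when it is done.

Besides the shell and the picture viewer there is one more tool, called after ">>>" by a JSON object that holds its "fn" and its "kwargs". move_arm: Moves the arm, as the interface text tells. Its arguments: {"type":"object","properties":{"deltas":{"type":"array"},"claw":{"type":"number"},"newtons":{"type":"number"}},"required":["deltas"]}

```bash
mkdir -p pics; cat > h.py <<'E'
import numpy as np, cv2
from workcell import get_obs, camera, job_done, grip_point_offset
from scipy.spatial.transform import Rotation as R
def world(c,u,v,z=None):
    "pixel arrays -> world points, by depth z (array) "
    u=np.asarray(u,float);v=np.asarray(v,float)
    xd=(u-c['cx'])/c['fx'];yd=(v-c['cy'])/c['fy'];x,y=xd.copy(),yd.copy()
    for _ in range(10):
        s=1+c['k1']*(x*x+y*y);x,y=xd/s,yd/s
    d=np.stack([x,y,np.ones_like(x)],-1)
    if z is None: return d@c['T'][:3,:3].T
    return (d*np.asarray(z)[...,None])@c['T'][:3,:3].T+c['T'][:3,3]
def cloud(c):
    v,u=np.mgrid[:480,:640]
    P=world(c,u,v,c['range_z']);P[c['range_z']==0]=np.nan
    return P
E
python3 - <<'E'
from h import *
for n in('scene','side'):
    c=camera(n);cv2.imwrite(f'pics/{n}0.png',c['color']);print(n,c['T'].round(3).tolist(),c['fx'],c['k1'])
o=get_obs();print(o['tcp_rot'],o['ee_pos'],o['time'],grip_point_offset)
E
```

```text
scene [[-0.438, 0.517, -0.735, 1.057], [0.899, 0.258, -0.354, 0.324], [0.007, -0.816, -0.578, 0.573], [0.0, 0.0, 0.0, 1.0]] 437.3032383704031 0.030290757103787445
side [[0.996, -0.056, 0.07, 0.435], [-0.088, -0.754, 0.651, -0.449], [0.016, -0.654, -0.756, 0.677], [0.0, 0.0, 0.0, 1.0]] 439.4598389044291 -0.05367017262377582
[-9.00717448e+01 -2.56663866e-04 -1.62534243e+02] [ 0.16499635 -0.52444433  0.23063133] 0.1 0.0187
```

View pics/scene0.png

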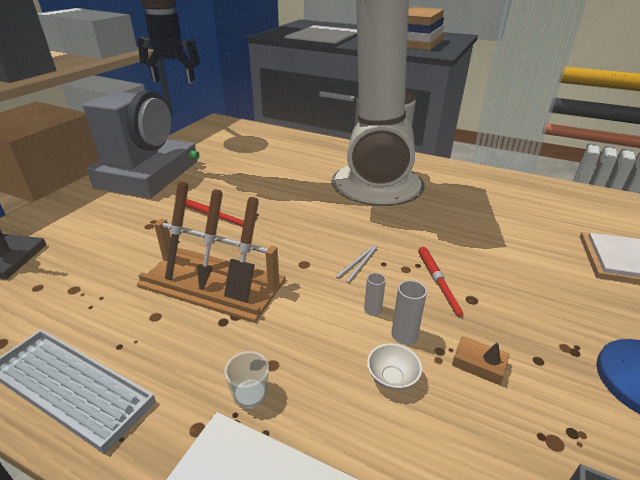

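View pics/side0.png

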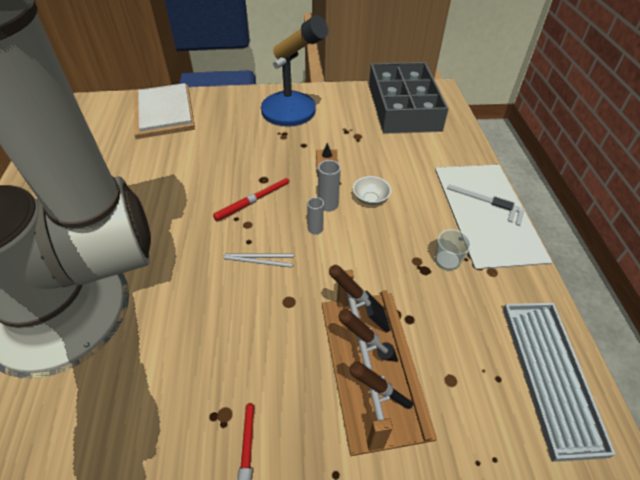

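Scene view: the candidates are three racked tools, with handles at (180,205) over a plain dark rod, (213,215) over a cone and (250,222) over a paddle. There are also two red look-alikes lying on the table. The leftmost racked tool fits the rod (in the side view, the one nearest the camera at (375,380)). The two steel cups are at (408,312), larger, and (375,295), smaller. Next I'll confirm in a crop and measure.

```bash
python3 - <<'E'
from h import *
S={n:camera(n) for n in('scene','side')}
a=cv2.resize(S['scene']['color'][170:320,130:290],None,fx=3.5,fy=3.5,interpolation=2)[:525,:400]
a=cv2.resize(S['scene']['color'][175:320,130:270],(400,414),interpolation=2)
b=cv2.resize(S['side']['color'][255:445,320:440],(262,414),interpolation=2)
cv2.imwrite('pics/crop1.png',np.hstack([a,b]))
for n,boxes in {'scene':dict(rod=(165,180,190,232),mid=(203,188,222,235),pad=(238,195,262,245),cup=(392,280,428,345),small=(364,272,386,317)),
 'side':dict(rod=(348,360,392,400),mid=(335,305,375,345),pad=(328,262,365,300),cup=(317,160,342,212),small=(306,196,325,235))}.items():
    c=S[n];P=cloud(c);h=cv2.cvtColor(c['color'],cv2.COLOR_BGR2HSV)
    for k,(x0,y0,x1,y1) in boxes.items():
        p=P[y0:y1,x0:x1];H=h[y0:y1,x0:x1]
        if k in('rod','mid','pad'):
            m=((H[...,0]<25)|(H[...,0]>165))&(H[...,1]>60)&(H[...,2]<115)&(p[...,2]>.1)
            q=p[m];q=q[np.isfinite(q).all(1)];q=q[(np.abs(q-np.median(q,0))<.06).all(1)]
            mu=q.mean(0);w=np.linalg.svd(q-mu,full_matrices=False)[2][0];w*=np.sign(w[2]);t=(q-mu)@w
            print(n,k,len(q),mu.round(4),'axis',w.round(3),'top',(mu+w*np.percentile(t,99)).round(4),'bot',(mu+w*np.percentile(t,1)).round(4))
        else:
            m=(H[...,1]<60)&(p[...,2]>.012);q=p[m];q=q[np.isfinite(q).all(1)]
            zt=np.percentile(q[:,2],99);rim=q[q[:,2]>zt-.006]
            w=q[(q[:,2]>.02)&(q[:,2]<zt-.008)]
            (x,y),r=cv2.minEnclosingCircle(rim[:,:2].astype(np.float32))
            print(n,k,len(q),'ztop',zt.round(4),'rim circ',round(x,4),round(y,4),round(r,4),'lo',w.min(0).round(3),'hi',w.max(0).round(3))
E
```

```text
scene rod 447 [ 0.5241 -0.2196  0.1465] axis [-0.498 -0.055  0.865] top [ 0.5041 -0.2218  0.1812] bot [ 0.5445 -0.2173  0.111 ]
scene mid 455 [ 0.5197 -0.1446  0.146 ] axis [-0.5   -0.041  0.865] top [ 0.4995 -0.1463  0.1809] bot [ 0.5399 -0.143   0.111 ]
scene pad 489 [ 0.5141 -0.0706  0.1464] axis [-0.5   -0.037  0.865] top [ 0.4938 -0.0721  0.1815] bot [ 0.5345 -0.0691  0.1111]
scene cup 1555 ztop 0.105 rim circ 0.5147 0.2349 0.0238 lo [0.492 0.212 0.02 ] hi [0.574 0.257 0.097]
scene small 638 ztop 0.0753 rim circ 0.4817 0.1648 0.0173 lo [0.465 0.149 0.02 ] hi [0.499 0.181 0.067]
side rod 590 [ 0.518  -0.2312  0.1551] axis [-0.539  0.004  0.842] top [ 0.5008 -0.231   0.182 ] bot [ 0.5442 -0.2314  0.1142]
side mid 550 [ 0.5126 -0.1573  0.1545] axis [-0.536  0.014  0.844] top [ 0.4955 -0.1568  0.1815] bot [ 0.5387 -0.158   0.1135]
side pad 508 [ 0.5073 -0.083   0.1529] axis [-0.523  0.006  0.852] top [ 0.4897 -0.0828  0.1817] bot [ 0.5318 -0.0833  0.113 ]
side cup 1003 ztop 0.1054 rim circ 0.5156 0.2316 0.024 lo [0.484 0.145 0.02 ] hi [0.535 0.256 0.097]
side small 513 ztop 0.0758 rim circ 0.4816 0.1615 0.0178 lo [0.467 0.144 0.02 ] hi [0.504 0.229 0.068]
```

View pics/crop1.png

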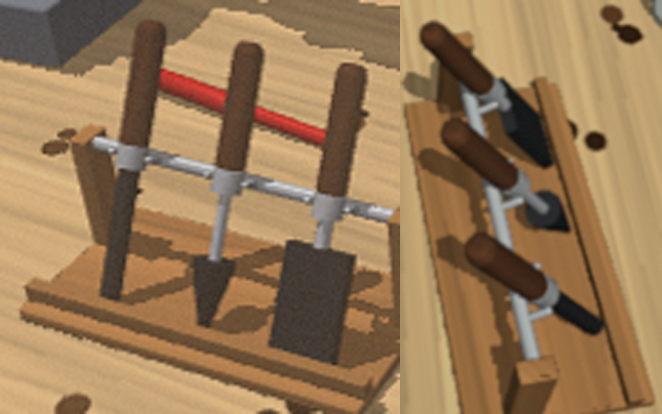

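The crop confirms it: the leftmost racked tool in the scene view (nearest the camera in the side view) has a plain straight rod, and the others are the cone and the paddle. Both views put the rod's grip point at (0.518, -0.225, 0.145), with the rack yawed about 3.9°. The cup is at (0.515, 0.233) with its rim at 0.105 m, so it is the larger one. Next I'll approach.

```bash
cat >> h.py <<'E'
def plan(p,yaw):
    o=get_obs();r=R.from_euler('xyz',o['tcp_rot'],degrees=True)
    d=r.inv().apply(np.array(p)-o['ee_pos']);t=-((yaw-o['tcp_rot'][2]+180)%360-180)
    print('from',np.round(o['ee_pos'],4),np.round(o['tcp_rot'],2),'deltas',d.round(4),'turn',round(t,2),'t',o['time'],'F',np.round(o['wrist_force'],1),'op',o['opening'],'j6',np.round(o['q'][5]))
E
python3 -c "
from h import *
plan((.5177,-.225,.235),-176.15)"
```

```text
from [ 0.165  -0.5245  0.2308] [ -90.05   -0.   -162.53] deltas [-0.4263 -0.004  -0.1799] turn 13.62 t 0.2 F [ 0.1 -0.2  0.3] op 0.08541861740936728 j6 90.0
```

>>> {"fn": "move_arm", "kwargs": {"deltas": [[[-0.426,-0.006,-0.18,13.6],[-0.426,-0.006,-0.18,13.6],[-0.426,-0.006,-0.18,13.6],[-0.426,-0.006,-0.18,13.6],[-0.426,-0.006,-0.18,13.6]]], "claw": 0.055, "newtons": 30}}

```text
time: 0.7
ee_pos: [0.354, -0.3635, 0.2345]
tcp_rot: [-90.0, 0.0, -176.2]
wrist_force: [0.6, -1.7, -0.7]
opening: 0.0552
```

```bash
python3 -c "
from h import *
plan((.5177,-.225,.235),-176.15)"
```

```text
from [ 0.354  -0.3635  0.2345] [-8.9990e+01  1.0000e-02 -1.7616e+02] deltas [-0.1726 -0.0005 -0.1272] turn -0.01 t 0.7 F [ 0.6 -1.7 -0.7] op 0.055196142834165914 j6 130.0
```

>>> {"fn": "move_arm", "kwargs": {"deltas": [[[-0.173,0,-0.127,0],[-0.173,0,-0.127,0],[-0.173,0,-0.127,0],[-0.173,0,-0.127,0],[-0.173,0,-0.127,0]]]}}

```text
time: 1.2
ee_pos: [0.5196, -0.2235, 0.2337]
tcp_rot: [-90.1, -0.0, -175.9]
wrist_force: [-0.5, -0.4, -0.1]
opening: 0.0552
```

>>> {"fn": "move_arm", "kwargs": {"deltas": [[[0,0,0,0]]]}}

```text
time: 1.3
ee_pos: [0.5181, -0.2251, 0.2337]
tcp_rot: [-90.0, -0.1, -176.0]
wrist_force: [0.2, 0.4, -0.3]
opening: 0.0547
```

```bash
python3 -c "
from h import *
plan((.5177,-.225,.125),-176.15)
c=camera('wrist');cv2.imwrite('pics/w1.png',c['color'])"
```

```text
from [ 0.5181 -0.2251  0.2337] [-9.0040e+01 -6.0000e-02 -1.7595e+02] deltas [ 3.000e-04  1.087e-01 -1.000e-04] turn 0.2 t 1.3 F [ 0.2  0.4 -0.3] op 0.054733826807195414 j6 152.0
```

View pics/w1.png

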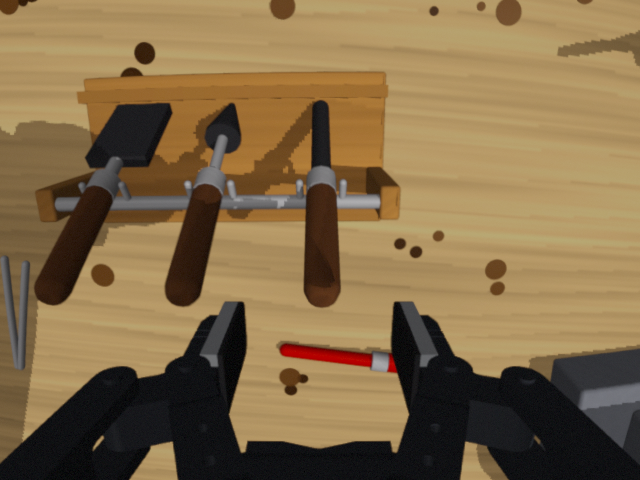

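The wrist view shows the rod's handle (320,270) centred between the fingers. Its tip (320,103) lies just short of the rack's front ledge (row 97), so there is room to descend.

>>> {"fn": "move_arm", "kwargs": {"deltas": [[[0,0.04,0,0],[0,0.08,0,0],[0,0.108,0,0],[0,0.108,0,0],[0,0.108,0,0]]]}}

```text
time: 1.85
ee_pos: [0.5162, -0.2277, 0.1275]
tcp_rot: [-90.0, 0.0, -176.2]
wrist_force: [0.4, 0.1, -0.1]
opening: 0.0548
```

>>> {"fn": "move_arm", "kwargs": {"deltas": [[[0,0,0,0],[0,0,0,0],[0,0,0,0],[0,0,0,0],[0,0,0,0]]], "claw": 0.005, "newtons": 25}}

```text
time: 2.35
ee_pos: [0.5175, -0.227, 0.1279]
tcp_rot: [-89.9, 0.1, -176.1]
wrist_force: [-1.4, -0.7, 7.2]
opening: 0.0193
```

```bash
python3 -c "
from h import *
plan((.5177,-.225,.135),-176.15)"
```

```text
from [ 0.5175 -0.227   0.1279] [-8.9920e+01  1.0000e-01 -1.7614e+02] deltas [-0.0004 -0.0071 -0.002 ] turn 0.01 t 2.35 F [-1.4 -0.7  7.2] op 0.01931884641708008 j6 152.0
```

>>> {"fn": "move_arm", "kwargs": {"deltas": [[[-0.018,-0.007,0,0],[-0.033,-0.013,0,0],[-0.049,-0.017,0,0],[-0.065,-0.02,0,0],[-0.081,-0.021,0,0]]]}}

```text
time: 2.85
ee_pos: [0.5981, -0.2212, 0.1479]
tcp_rot: [-90.0, -0.0, -176.1]
wrist_force: [-3.0, -0.3, -0.0]
opening: 0.0195
```

```bash
python3 -c "
from h import *
plan((.5177,-.225,.135),-176.15)
c=camera('side');a=c['color'];b=camera('scene')['color']
cv2.imwrite('pics/s1.png',np.hstack([cv2.resize(a[230:470,300:540],(400,400)),cv2.resize(b[120:330,100:310],(400,400))]))"
```

```text
from [ 0.5981 -0.2212  0.1479] [-8.9980e+01 -4.0000e-02 -1.7613e+02] deltas [ 0.0804  0.013  -0.0016] turn 0.02 t 2.85 F [-3.  -0.3 -0. ] op 0.019521231642825244 j6 156.0
```

View pics/s1.png

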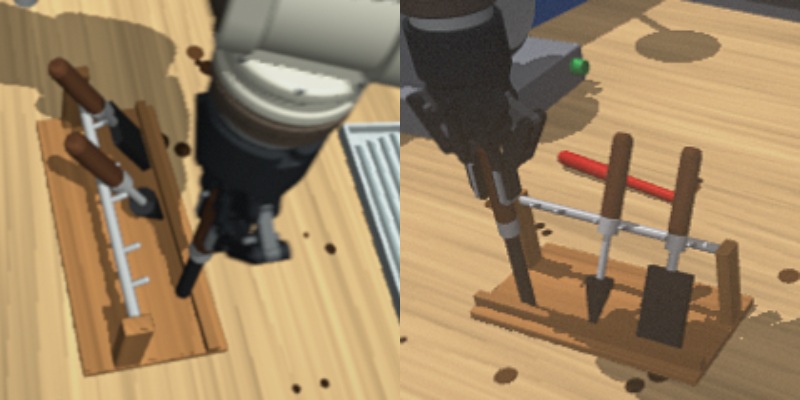

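The rod pivoted against the ledge and now looks about upright in the grip (side crop (190,255), scene crop (515,250)). The other two tools have not moved. Next I'll lift it and measure the tilt.

>>> {"fn": "move_arm", "kwargs": {"deltas": [[[0,-0.04,0,0],[0,-0.08,0,0],[0,-0.12,0,0],[0,-0.16,0,0],[0,-0.2,0,0]]]}}

```text
time: 3.45
ee_pos: [0.5968, -0.2211, 0.3494]
tcp_rot: [-90.0, 0.0, -176.1]
wrist_force: [0.8, -0.2, -0.2]
opening: 0.0195
```

>>> {"fn": "move_arm", "kwargs": {"deltas": [[[0,0,0,-8],[0,0,0,-16],[0,0,0,-24],[0,0,0,-32],[0,0,0,-40]]]}}

```text
time: 3.95
ee_pos: [0.5973, -0.2213, 0.3475]
tcp_rot: [-90.0, -0.0, -135.8]
wrist_force: [0.6, 0.3, -1.7]
opening: 0.0194
```

```bash
cat >> h.py <<'E'
def rodfit(names=('scene','side')):
    "axis of the held rod's carbon part: per view a plane through the 2D centreline; intersect two planes"
    o=get_obs();t=np.array(o['ee_pos']);N=[];D=[];pts=[]
    for n in names:
        c=camera(n);P=cloud(c)
        m=(np.hypot(P[...,0]-t[0],P[...,1]-t[1])<.06)&(P[...,2]<t[2]-.03)&(P[...,2]>t[2]-.16)&(P[...,2]>.106)
        m=m.astype(np.uint8);k,l,s,_=cv2.connectedComponentsWithStats(m)
        m=l==1+s[1:,4].argmax();v,u=np.nonzero(m)
        f=cv2.fitLine(np.stack([u,v],1).astype(np.float32),cv2.DIST_HUBER,0,.01,.01).ravel()
        a=f[2:]-30*f[:2];b=f[2:]+30*f[:2]
        ra,rb=world(c,a[0],a[1]),world(c,b[0],b[1]);nn=np.cross(ra,rb);nn/=np.linalg.norm(nn)
        N.append(nn);D.append(nn@c['T'][:3,3]);q=P[m];print(n,len(u),'zrange',np.percentile(q[:,2],[1,99]).round(4),'mean',q.mean(0).round(4))
        pts.append(np.percentile(q[:,2],1))
    w=np.cross(*N);w/=np.linalg.norm(w);w*=np.sign(w[2])
    def at(z): return np.linalg.solve(np.array(N+[[0,0,1]]),D+[z])
    print('axis',w.round(3),'tilt',np.degrees(np.arccos(w[2])).round(1),'at grip',at(t[2]+.019).round(4),'tip',at(min(pts)).round(4),'tcp',t.round(4))
E
python3 -c "
from h import *
plan((.5177,-.225,.135),-176.15)
rodfit()"
```

```text
from [ 0.5973 -0.2213  0.3475] [ -90.02   -0.   -135.8 ] deltas [ 0.0597  0.2125 -0.0528] turn 40.35 t 3.95 F [ 0.6  0.3 -1.7] op 0.019372085283634776 j6 115.0
scene 612 zrange [0.2126 0.317 ] mean [ 0.5987 -0.2165  0.2701]
side 728 zrange [0.2156 0.3169] mean [ 0.5924 -0.228   0.2713]
axis [0.044 0.049 0.998] tilt 3.8 at grip [ 0.6186 -0.1933  0.3665] tip [ 0.6118 -0.2008  0.2126] tcp [ 0.5973 -0.2213  0.3475]
```

The two views are nearly opposed at this spot, so the plane intersection is ill-conditioned here. The mean of the opposed surface depths gives (0.5955, -0.222), which agrees with the TCP. The tip is 135 mm below the TCP, as it should be. I'll measure the tilt over the cup, where the views are nearly perpendicular.

```bash
python3 -c "
from h import *
plan((.515,.2335,.3475),-135.8)"
```

```text
from [ 0.5974 -0.2213  0.3475] [ -90.01   -0.   -136.02] deltas [-2.565e-01  1.000e-04 -3.844e-01] turn -0.22 t 4.05 F [-0.3 -0.2 -1.1] op 0.019299417348949483 j6 116.0
```

>>> {"fn": "move_arm", "kwargs": {"deltas": [[[-0.025,0,-0.038,0],[-0.05,0,-0.076,0],[-0.075,0,-0.113,0],[-0.1,0,-0.15,0],[-0.125,0,-0.187,0]]]}}

```text
time: 4.55
ee_pos: [0.5573, 0.0017, 0.3476]
tcp_rot: [-90.0, 0.0, -136.4]
wrist_force: [0.9, 0.6, -1.4]
opening: 0.0192
```

>>> {"fn": "move_arm", "kwargs": {"deltas": [[[-0.025,0,-0.038,0],[-0.05,0,-0.076,0],[-0.075,0,-0.113,0],[-0.1,0,-0.15,0],[-0.131,0,-0.197,0]]]}}

```text
time: 5.05
ee_pos: [0.5166, 0.228, 0.3477]
tcp_rot: [-90.0, 0.0, -136.4]
wrist_force: [0.9, 0.3, -1.5]
opening: 0.0193
```

>>> {"fn": "move_arm", "kwargs": {"deltas": [[[0,0.02,0,0],[0,0.04,0,0],[0,0.06,0,0],[0,0.06,0,0],[0,0.06,0,0]]]}}

```text
time: 5.55
ee_pos: [0.5171, 0.2266, 0.288]
tcp_rot: [-90.0, -0.0, -136.3]
wrist_force: [-0.2, 0.5, -1.0]
opening: 0.0193
```

```bash
python3 -c "
from h import *
plan((.515,.2335,.285),-135.8)
rodfit()
a=camera('side')['color'];b=camera('scene')['color']
cv2.imwrite('pics/s2.png',np.hstack([cv2.resize(a[40:240,230:430],(400,400)),cv2.resize(b[150:350,310:510],(400,400))]))"
```

```text
from [0.5171 0.2266 0.288 ] [-9.0000e+01 -1.0000e-02 -1.3628e+02] deltas [-0.0033  0.003  -0.0064] turn -0.48 t 5.55 F [-0.2  0.5 -1. ] op 0.01933463109936004 j6 160.0
scene 588 zrange [0.155  0.2568] mean [0.5208 0.228  0.2101]
side 375 zrange [0.1561 0.257 ] mean [0.5155 0.2191 0.2109]
axis [-0.001  0.002  1.   ] tilt 0.1 at grip [0.5163 0.2274 0.307 ] tip [0.5165 0.2271 0.155 ] tcp [0.5171 0.2266 0.288 ]
```

View pics/s2.png

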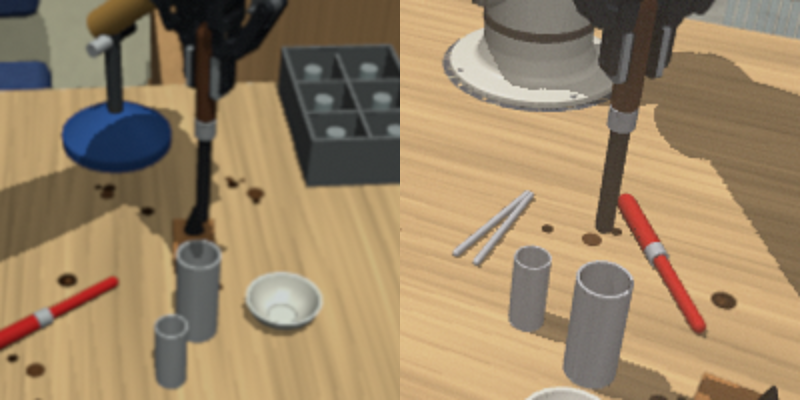

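The rod is upright (tilt 0.1°) and 6 mm in y off the cup's axis. The side crop shows it above the cup's mouth (198,255). I'll correct the offset and lower it.

>>> {"fn": "move_arm", "kwargs": {"deltas": [[[-0.003,0,-0.0055,0],[-0.003,0.02,-0.0055,0],[-0.003,0.04,-0.0055,0],[-0.003,0.06,-0.0055,0],[-0.003,0.07,-0.0055,0]]]}}

```text
time: 6.25
ee_pos: [0.5153, 0.233, 0.216]
tcp_rot: [-90.0, -0.1, -136.1]
wrist_force: [0.7, 1.0, -1.4]
opening: 0.0192
```

```bash
python3 -c "
from h import *
plan((.5157,.2327,.160),-136.3)
a=camera('side')['color'];b=camera('scene')['color']
cv2.imwrite('pics/s3.png',np.hstack([cv2.resize(a[100:240,260:400],(400,400)),cv2.resize(b[210:350,340:480],(400,400))]))"
```

```text
from [0.5153 0.233  0.216 ] [-9.0040e+01 -9.0000e-02 -1.3615e+02] deltas [-0.0001  0.056   0.0005] turn 0.15 t 6.25 F [ 0.7  1.  -1.4] op 0.019243409045706858 j6 160.0
```

View pics/s3.png

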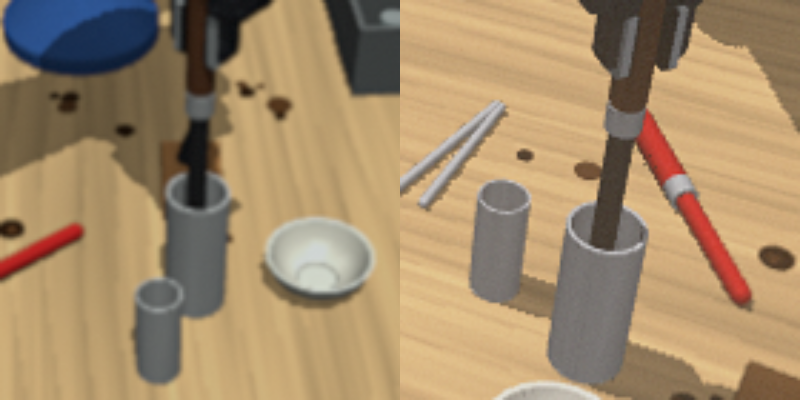

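The rod is inside the cup's mouth and centred in both crops (side (197,190), scene (605,235)). I'll lower it to just above the floor, then creep down.

>>> {"fn": "move_arm", "kwargs": {"deltas": [[[0,0.015,0,0],[0,0.03,0,0],[0,0.042,0,0],[0,0.048,0,0],[0,0.048,0,0]]]}}

```text
time: 6.85
ee_pos: [0.5156, 0.2329, 0.1692]
tcp_rot: [-90.0, -0.0, -136.1]
wrist_force: [-0.1, 0.3, -0.8]
opening: 0.0193
```

>>> {"fn": "move_arm", "kwargs": {"deltas": [[[0,0.002,0,0],[0,0.004,0,0],[0,0.005,0,0],[0,0.006,0,0],[0,0.006,0,0]]]}}

```text
time: 7.35
ee_pos: [0.5158, 0.2328, 0.1635]
tcp_rot: [-90.0, -0.0, -136.1]
wrist_force: [-0.5, 0.8, -0.8]
opening: 0.0193
```

>>> {"fn": "move_arm", "kwargs": {"deltas": [[[0,0.001,0,0],[0,0.002,0,0],[0,0.003,0,0],[0,0.003,0,0]]]}}

```text
time: 7.75
ee_pos: [0.5162, 0.2331, 0.162]
tcp_rot: [-90.0, 0.1, -136.1]
wrist_force: [-0.9, 0.4, 7.3]
opening: 0.0196
```

>>> {"fn": "move_arm", "kwargs": {"deltas": [[[0,0.0005,0,0],[0,0.001,0,0],[0,0.0015,0,0],[0,0.0015,0,0]]]}}

```text
time: 8.15
ee_pos: [0.5166, 0.2333, 0.1618]
tcp_rot: [-89.9, 0.2, -136.1]
wrist_force: [-1.2, -0.9, 14.5]
opening: 0.0194
```

The rod has touched the floor: upward force at a TCP height of 0.162 m, against 0.160 expected. I'll ease the load and release slowly.

>>> {"fn": "move_arm", "kwargs": {"deltas": [[[0,-0.001,0,0],[0,-0.002,0,0],[0,-0.002,0,0]]]}}

```text
time: 8.45
ee_pos: [0.5161, 0.2331, 0.162]
tcp_rot: [-90.0, 0.1, -136.1]
wrist_force: [-0.4, 0.3, 7.7]
opening: 0.0193
```

>>> {"fn": "move_arm", "kwargs": {"deltas": [[[0,0,0,0],[0,0,0,0],[0,0,0,0],[0,0,0,0],[0,0,0,0]]], "claw": 0.026}}

```text
time: 8.95
ee_pos: [0.5157, 0.2328, 0.1608]
tcp_rot: [-90.0, -0.0, -136.1]
wrist_force: [-0.4, 0.3, -0.1]
opening: 0.026
```

>>> {"fn": "move_arm", "kwargs": {"deltas": [[[0,0,0,0],[0,0,0,0],[0,0,0,0],[0,0,0,0],[0,0,0,0]]], "claw": 0.04}}

```text
time: 9.45
ee_pos: [0.5158, 0.2329, 0.161]
tcp_rot: [-90.0, -0.0, -136.1]
wrist_force: [-0.3, 0.5, -0.5]
opening: 0.0395
```

```bash
python3 -c "
from h import *
plan((.5157,.2327,.160),-136.3)
a=camera('side')['color'];b=camera('scene')['color']
cv2.imwrite('pics/s4.png',np.hstack([cv2.resize(a[60:240,240:420],(400,400)),cv2.resize(b[170:350,310:490],(400,400))]))"
```

```text
from [0.5158 0.2329 0.161 ] [ -90.     -0.   -136.14] deltas [0.0002 0.001  0.0001] turn 0.16 t 9.45 F [-0.3  0.5 -0.5] op 0.039451966563109196 j6 160.0
```

View pics/s4.png

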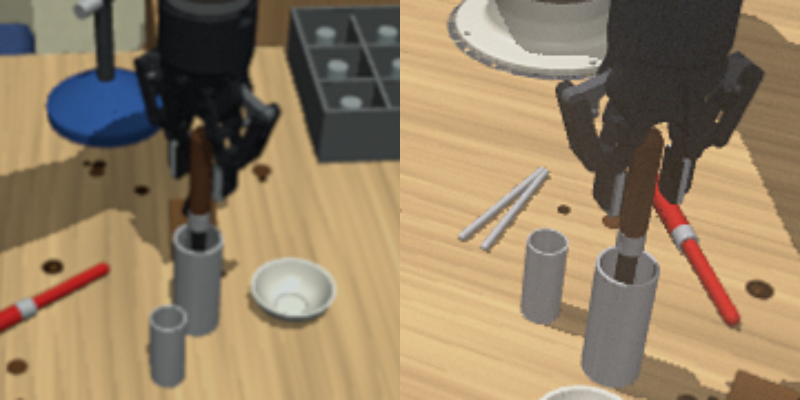

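The rod stands in the cup with the ferrule at the rim (side crop (200,225), scene crop (630,250)), leaning slightly forward and clear of both fingers. I'll open fully and retreat straight up.

>>> {"fn": "move_arm", "kwargs": {"deltas": [[[0,0,0,0],[0,0,0,0],[0,0,0,0],[0,0,0,0],[0,0,0,0]]], "claw": 0.075}}

```text
time: 10.05
ee_pos: [0.5158, 0.2329, 0.161]
tcp_rot: [-90.0, 0.0, -136.1]
wrist_force: [-0.0, -1.1, 1.0]
opening: 0.0749
```

>>> {"fn": "move_arm", "kwargs": {"deltas": [[[0,-0.015,0,0],[0,-0.03,0,0],[0,-0.05,0,0],[0,-0.075,0,0],[0,-0.1,0,0]]]}}

```text
time: 10.55
ee_pos: [0.5156, 0.2328, 0.2618]
tcp_rot: [-90.0, -0.0, -136.1]
wrist_force: [-0.0, -0.3, 0.1]
opening: 0.0746
```

>>> {"fn": "move_arm", "kwargs": {"deltas": [[[0,-0.03,0,0],[0,-0.06,0,0],[0,-0.06,0,0],[0,-0.06,0,0],[0,-0.06,0,0]]]}}

```text
time: 11.05
ee_pos: [0.5156, 0.2328, 0.3197]
tcp_rot: [-90.0, -0.1, -136.1]
wrist_force: [-1.2, 0.4, -0.4]
opening: 0.075
```

```bash
python3 -c "
from h import *
plan((.5157,.2327,.160),-136.3)
a=camera('side')['color'];c=camera('scene');b=c['color']
P=cloud(c);q=P[(np.hypot(P[...,0]-.515,P[...,1]-.233)<.07)&(P[...,2]>.11)&(P[...,2]<.28)];print('top',q[:,2].max(),'lo',q[q[:,2]<.13].mean(0),'hi',q[(q[:,2]>.19)&(q[:,2]<.23)].mean(0))
r=P[280:342,392:428].reshape(-1,3);r=r[(r[:,2]>.099)&(r[:,2]<.109)];print('rim',cv2.minEnclosingCircle(r[:,:2].astype(np.float32)))
cv2.imwrite('pics/s5.png',np.hstack([cv2.resize(a[60:460,200:500],(360,480)),cv2.resize(b[120:370,110:470],(440,306))[:, :] if 0 else cv2.copyMakeBorder(cv2.resize(b[120:370,110:470],(432,300)),0,180,0,0,0)]))"
```

```text
from [0.5156 0.2328 0.3197] [-9.0030e+01 -9.0000e-02 -1.3614e+02] deltas [-0.0002  0.1597  0.0002] turn 0.16 t 11.05 F [-1.2  0.4 -0.4] op 0.0750429935505401 j6 160.0
top 0.22058924334858 lo [0.52067415 0.2344796  0.12119319] hi [0.52049347 0.23450211 0.20716253]
rim ((0.5150130987167358, 0.23440884053707123), 0.023613741621375084)
```

View pics/s5.png

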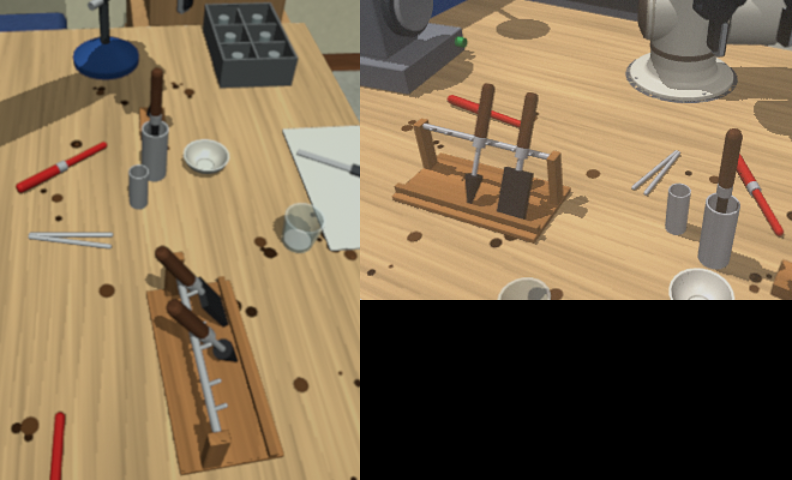

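The rod stands upright in the larger cup (scene crop (732,165)). Its top is at 0.2206 m, against 0.221 expected when it rests on the cup floor. The other two tools are still in the rack, the cup is standing and the gripper is clear.

```bash
python3 -c "
from h import *
print(job_done())"
```

```text
the job is handed in; nothing more can be done
None
```

The round shaping rod is standing in the larger steel cup, handle up, and the job is handed in after about 11 s of the 35 s allowed.

- **What I did:** I gripped the rod at mid-handle and turned it upright in the grip by pivoting its tip against the rack's front ledge. I carried it over the cup and lowered it until the force showed it touching the floor, peaking at about 14.5 N. Then I eased the load, opened the fingers slowly and backed straight up.
- **Last checks:**
  - The rod's top measured 0.2206 m, against 0.221 m expected on the cup floor, and it stands almost vertical.
  - The cup's rim is within about 1 mm of where it started.
  - The paddle and cone tool are still in the rack, the red look-alikes are where they were, and the gripper is well clear.
- **Disagreement:** The first tilt measurement after lifting was unreliable because the two cameras faced each other there: it gave 3.8° and a position about 3 cm off. Repeated over the cup, it gave 0.1° and matched the gripper's position.

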